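Stir the scented wooden beads in the display bowl

TASK

Freshen up the scented wooden beads in the wider of the two white bowls: take the wooden stirrer that stands on the worktop and, with its foot down on the floor of the bowl among the beads, stir twice round, clockwise as seen from above, in circles wide enough to sweep the beads along with it. Keep all six beads in the bowl and leave both bowls standing where they are; then stand the stirrer upright on the worktop again, clear of the bowls, and let go.

Things in the scene. Friction and masses are not known exactly. Their poses are not given: they have to be found in the camera images.
- stirrer: Turned wooden stirrer, 190 mm tall, standing on the worktop. Origin: centre of the flat underside of its foot; z up along its axis. Foot: disc 36 mm across and 16 mm high, tapering to the shaft by 24 mm; shaft 15 mm across; round grip 20 mm across from 133 to 185 mm above the underside, the place to hold it. 110 g; stands by itself.
- wide_bowl: The wider of two white bowls, 142 mm across the rim, 50 mm high, holding bead_1 to bead_6. Origin: centre of its underside; x away from the robot to within 0.3 rad, z up. Flat inner floor 6 mm above the origin, 55 mm in radius; wall 5 mm, steep. About 1.2 kg, loose. At the start the beads lie in a ring 44 mm from its centre, the middle is free to a radius of 28 mm; the foot led round 28 to 38 mm from the centre pushes them along the wall.
- small_bowl: The smaller bowl of the same make, 100 mm across and 42 mm high, with three beads of its own; not to be used. Origin: centre of its underside, z up. 0.8 kg, loose. It and the wide bowl may stand either way round.
- bead_1: Wooden barrel bead number 1 of the six in the wide bowl, all alike: 24 mm across, 21 mm high, 12 g, loose, smooth, standing on end at the start. Origin: its middle.
- bead_2: Wooden barrel bead number 2 of the six in the wide bowl, all alike: 24 mm across, 21 mm high, 12 g, loose, smooth, standing on end at the start. Origin: its middle.
- bead_3: Wooden barrel bead number 3 of the six in the wide bowl, all alike: 24 mm across, 21 mm high, 12 g, loose, smooth, standing on end at the start. Origin: its middle.
- bead_4: Wooden barrel bead number 4 of the six in the wide bowl, all alike: 24 mm across, 21 mm high, 12 g, loose, smooth, standing on end at the start. Origin: its middle.
- bead_5: Wooden barrel bead number 5 of the six in the wide bowl, all alike: 24 mm across, 21 mm high, 12 g, loose, smooth, standing on end at the start. Origin: its middle.
- bead_6: Wooden barrel bead number 6 of the six in the wide bowl, all alike: 24 mm across, 21 mm high, 12 g, loose, smooth, standing on end at the start. Origin: its middle.
There are look-alikes about, which are no part of the job. Of the things like the stirrer, leave any that is turquoise; of the rest the smaller one is meant.

How it is judged:
On the way, in this order (a step that is already met when the one before it is completed fails the run):
1. the stirrer's foot is down in the wide bowl, on the far side of its middle (z of stirrer in the frame of wide_bowl between -0.002 and 0.018 m and horizontal distance between stirrer and wide_bowl below 0.06 m and x of stirrer in the frame of wide_bowl above 0.014 m), for 0.04 s.
2. stirring clockwise: the foot passes the right side of the bowl (z of stirrer in the frame of wide_bowl between -0.002 and 0.018 m and horizontal distance between stirrer and wide_bowl below 0.06 m and x of stirrer in the frame of wide_bowl between -0.012 and 0.012 m and y of stirrer in the frame of wide_bowl below -0.014 m), for 0.04 s.
3. the foot passes the near side (z of stirrer in the frame of wide_bowl between -0.002 and 0.018 m and horizontal distance between stirrer and wide_bowl below 0.06 m and x of stirrer in the frame of wide_bowl below -0.014 m), for 0.04 s.
4. the foot passes the left side (z of stirrer in the frame of wide_bowl between -0.002 and 0.018 m and horizontal distance between stirrer and wide_bowl below 0.06 m and x of stirrer in the frame of wide_bowl between -0.012 and 0.012 m and y of stirrer in the frame of wide_bowl above 0.014 m), for 0.04 s.
5. the foot is back at the far side, a full turn later (all of step 1), for 0.04 s.
At the end, for the whole second after the job is handed in: Three or more beads lie over 15 mm from their start; all six at rest in the wide bowl, below its rim; stirrer still, upright within 0.1 rad, foot on the worktop (4 mm), 95 mm or more from the wide bowl's centre; both bowls within 20 mm of their start, wide bowl upright (0.1 rad) ((distance of each of bead_1, bead_2, bead_3 from where it was at the start of the episode above 0.015 m or distance of each of bead_1, bead_2, bead_4 from where it was at the start of the episode above 0.015 m or distance of each of bead_1, bead_2, bead_5 from where it was at the start of the episode above 0.015 m or distance of each of bead_1, bead_2, bead_6 from where it was at the start of the episode above 0.015 m or distance of each of bead_1, bead_3, bead_4 from where it was at the start of the episode above 0.015 m or distance of each of bead_1, bead_3, bead_5 from where it was at the start of the episode above 0.015 m or distance of each of bead_1, bead_3, bead_6 from where it was at the start of the episode above 0.015 m or distance of each of bead_1, bead_4, bead_5 from where it was at the start of the episode above 0.015 m or distance of each of bead_1, bead_4, bead_6 from where it was at the start of the episode above 0.015 m or distance of each of bead_1, bead_5, bead_6 from where it was at the start of the episode above 0.015 m or distance of each of bead_2, bead_3, bead_4 from where it was at the start of the episode above 0.015 m or distance of each of bead_2, bead_3, bead_5 from where it was at the start of the episode above 0.015 m or distance of each of bead_2, bead_3, bead_6 from where it was at the start of the episode above 0.015 m or distance of each of bead_2, bead_4, bead_5 from where it was at the start of the episode above 0.015 m or distance of each of bead_2, bead_4, bead_6 from where it was at the start of the episode above 0.015 m or distance of each of bead_2, bead_5, bead_6 from where it was at the start of the episode above 0.015 m or distance of each of bead_3, bead_4, bead_5 from where it was at the start of the episode above 0.015 m or distance of each of bead_3, bead_4, bead_6 from where it was at the start of the episode above 0.015 m or distance of each of bead_3, bead_5, bead_6 from where it was at the start of the episode above 0.015 m or distance of each of bead_4, bead_5, bead_6 from where it was at the start of the episode above 0.015 m) and horizontal distance between each of bead_1, bead_2, bead_3, bead_4, bead_5, bead_6 and wide_bowl below 0.07 m and z of each of bead_1, bead_2, bead_3, bead_4, bead_5, bead_6 in the frame of wide_bowl below 0.05 m and linear speed of each of bead_1, bead_2, bead_3, bead_4, bead_5, bead_6 below 0.03 m/s and height (world z) of stirrer between -0.004 and 0.004 m and angle between each of stirrer, wide_bowl's own z axis and vertical below 0.1 rad and linear speed of stirrer below 0.02 m/s and horizontal distance between stirrer and wide_bowl above 0.095 m and distance of each of wide_bowl, small_bowl from where it was at the start of the episode below 0.02 m); the robot touches nothing.
It fails at once if the wide bowl is tipped by more than 0.35 rad (angle between wide_bowl's own z axis and vertical above 0.35 rad).
It also fails if it takes over 70 s, if anything falls off the work surface, if the arm or the gripper's body presses on something with over 40 N, if the wrist force passes 120 N, or if a joint passes its speed limit or range.

ROBOT

A 7-joint arm with a two-finger parallel gripper is mounted at the origin on a cart in front of the work surface, level with it; the furniture and walls round the work are solid. World frame = base frame: x ahead of the robot, y to its left, z up, the work surface at z = 0. Lengths are in m, angles in rad, forces in N, time in s.
With the tool pointing down it reaches from about 0.4 to 0.875 m from the base axis. Payload 6.5 kg.
Tool frame: the origin (TCP) lies on the centre line of the jaws, within the pads' length; the fingertips stand 17 mm ahead of it and the grasp point (between the pads) lies 2 mm behind it (bot.nose_length is the distance from the TCP to the fingertips, in m); y points along the fingers, z is the direction in which the jaws open and shut, and the axes are right-handed (so a half turn about y gives the same grasp; the last joint's range is limited). The gripper opens to 85 mm and grips with 20 to 120 N. Pads are 22 mm wide; open, the fingers measure 114 mm over their backs; the gripper's body (76 mm by 85 mm) begins 54 mm behind the grasp point. The pads swing forward as they close: fully open they stand 13 mm farther back than shut.
Start: joints at [-1.198, 0.536, -0.004, 1.538, 0.003, 1.067, -0.071], TCP at [0.276, 0.588, 0.222] pointing down, gripper open.
Joint ranges: [-2.7, 2.7], [-0.37, 2.16], [-1.27, 1.26], [0.24, 2.4], [-1.31, 4.45], [0.19, 1.91], [-2.76, 2.76]. Speed limits (rad/s): [2.39, 2.39, 3.14, 3.14, 3.14, 3.14, 3.14].

INTERFACE

Orientations are given as a rotation vector (axis times angle).
In Python, from station import bot gives the robot as it stands. The module is installed in compiled form; this text tells all that it offers.
- The arm moves only by the tool apply_moves, never from a script. Its arguments are lists of equal length, an entry for each row: "angular": the turn, a rotation vector about the world's x, y, z in degrees, a list of three; "travel": the shift along the world's x, y, z in cm, a list of three; "jaw": the gripper command: -1 is shut, 1 is fully open, values between are in proportion. A call has exactly 8 rows; each row shifts and turns the commanded pose from where the row before left it; what a row does not reach is not made up. A row lasts 1/12 s, in which the tool goes at most 41.7 mm and 7.16 degrees, less where a joint would pass 70% of its speed; a pose out of reach is approached as far as the arm can. A call is refused whole if a number of a shift passes 4.17 or a number of a turn 7.16, either way. A call with a gripper value outside its range is refused whole. The fingers move at their own pace and stop on an object; the grip force is fixed at half the most. Time passes only in rows, so rows that do not move let the fingers close, or fill a call up. It gives the time, the measured TCP pose, the force and the opening at its end, in the units of the state.
- bot.get_obs(): the state, without advancing time (a new reading comes with each control period).
- bot.camera(name): name is "scene" or "top" or "wrist"; returns a dict with "color" (384x512x3 uint8, red, green, blue), "vfov" (degrees; the focal length in pixels is half the picture's height over the tangent of half this angle, whatever the lens; pixels are square), "cx", "cy" (the principal point, pixels), "R" (3x3) and "t" (3): a world point X has camera coordinates R X + t. Camera axes: x right, y down, z forward; pixel columns grow to the right and rows downward; lengths in m; the calibration is good to about 2 mm. A picture is of the moment at which its call begins. There is no depth.
- bot.finish_job(): hands the job in, once; it reports no verdict.
The state is a dict: "time": time; "qpos": joint angles; "joint_velocities": joint speeds; "effort": joint torques, N m; "tool_pos": TCP position; "ee_rot": TCP orientation; "wrist_force": force on the tool from outside, world axes, zero at the start; "torque": the same for the moment, N m; "finger_gap": opening from 0.0 (shut) to 1.0 (fully open).
Only numpy, scipy, OpenCV 4.12 (cv2) and the standard library are available. Lean on these libraries where they do the work, as an engineer would, in place of code of your own. Each camera call takes 0.05 s, during which the arm holds its last target. There are 200 camera calls.

## Working session

There is one attempt and no reset: what is moved stays moved. The work goes in short steps, Python scripts to look and compute and a tool call to move; the robot and the scene stay as the last step left them, time stands still between calls to the robot, and variables do not carry over. Pictures are saved under pics/ and viewed, about 8 in all and at most 12, crops included, and the job is handed in when it is done.

Besides the shell and the picture viewer there is one more tool, called after ">>>" as a command line: name --argument value ..., lists and objects as JSON in quotes. apply_moves: Moves the arm, as the interface text tells. Its arguments: {"type":"object","properties":{"angular":{"type":"array"},"travel":{"type":"array"},"jaw":{"type":"array"}},"required":["angular","travel","jaw"]}

```bash
mkdir -p pics
python3 - <<'E'
from station import bot
import cv2,pickle
o=bot.get_obs();print(o, bot.nose_length)
d={}
for n in("scene","top"):
    c=bot.camera(n);d[n]=c;cv2.imwrite(f"pics/{n}0.png",c["color"][...,::-1]);print(n,c["vfov"],c["cx"],c["cy"],c["R"],c["t"])
pickle.dump(d,open("c0.pkl","wb"))
E
```

```text
{'time': 0.0, 'qpos': array([-1.19819451,  0.53717431, -0.00442475,  1.53891369,  0.00260678,
        1.06726001, -0.07116291]), 'joint_velocities': array([-0.00049382, -0.00024999,  0.00186888,  0.00050257,  0.00056427,
       -0.00248806, -0.0005514 ]), 'effort': array([-3.72394970e-04, -5.83414292e+01,  1.04816671e+00, -2.59108740e+01,
        1.22514585e-02,  9.37677833e-03,  1.68205247e-05]), 'tool_pos': array([0.27590396, 0.5878102 , 0.22119213]), 'ee_rot': array([-1.545015  ,  0.34432772, -0.34394551]), 'wrist_force': array([-0.56959916, -0.43503945,  0.2539798 ]), 'torque': array([ 0.0145756 ,  0.01080358, -0.03596941]), 'finger_gap': 0.9955813988957729} 0.017
scene 52.43870223047859 255.3498506272617 193.4097595783819 [[-0.77184563 -0.63573801 -0.0095659 ]
 [-0.26626432  0.33685909 -0.90312195]
 [ 0.57737132 -0.69452367 -0.42927757]] [0.38329495 0.20402935 0.6849255 ]
top 47.36190150639526 256.5489794991542 188.7172451676193 [[-0.00959301 -0.99994784 -0.00350462]
 [-0.99891196  0.00974292 -0.0456067 ]
 [ 0.04563846  0.0030633  -0.99895333]] [-0.0047868   0.51846199  1.2029278 ]
```

View pics/scene0.png

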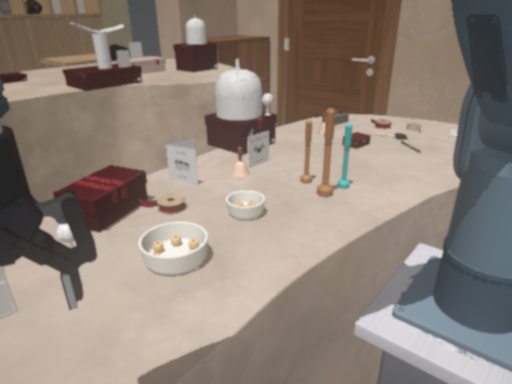

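View pics/top0.png

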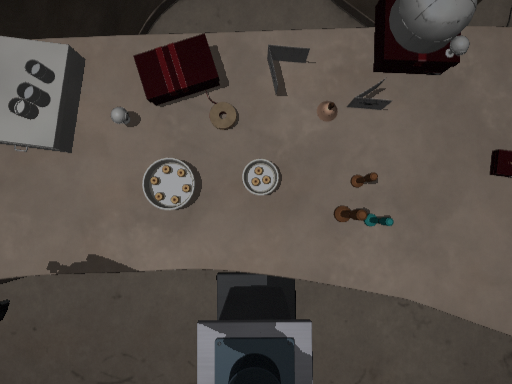

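The wide bowl is at top (169,184) and the small bowl at (261,177). There are three stirrer-like things: turquoise at top (378,220) and scene (346,155), a large brown one at top (350,214) and scene (327,150), and a small brown one at top (364,180) and scene (307,150). The small brown one fits, as it is neither turquoise nor the larger. I'll confirm in a crop and measure.

```bash
cat > h.py <<'E'
import numpy as np,cv2,pickle
def K(c):
    h,w=c["color"].shape[:2];f=h/2/np.tan(np.radians(c["vfov"]/2));return f
def ray(c,u,v,z):
    f=K(c);d=np.array([(u-c["cx"])/f,(v-c["cy"])/f,1]);R=np.array(c["R"]);o=-R.T@c["t"];d=R.T@d;return o+d*(z-o[2])/d[2]
def proj(c,X):
    p=np.array(c["R"])@X+c["t"];f=K(c);return np.array([c["cx"]+f*p[0]/p[2],c["cy"]+f*p[1]/p[2]])
E
python3 - <<'E'
from h import *
d=pickle.load(open("c0.pkl","rb"))
t,s=d["top"],d["scene"]
for n,u,v,z in [("wide",169,184,.05),("small",261,177,.042),("foot small st",356,181,.01),("foot big",342,213,.01),("turq foot",369,220,.01),("small top",373,176,.19)]:
    X=ray(t,u,v,z);print(n,X.round(4),proj(s,X).round(1))
print(-np.array(s["R"]).T@s["t"],-np.array(t["R"]).T@t["t"])
a=cv2.resize(t["color"][155:240,325:410],(400,400),interpolation=cv2.INTER_CUBIC)
b=cv2.resize(s["color"][100:205,285:370][:, :],(324,400),interpolation=cv2.INTER_CUBIC)
e=cv2.resize(t["color"][150:220,140:210],(400,400),interpolation=cv2.INTER_CUBIC)
cv2.imwrite("pics/crop1.png",np.hstack([a,b])[...,::-1])
cv2.imwrite("pics/crop2.png",e[...,::-1])
E
```

```text
wide [0.5316 0.2255 0.05  ] [173.5 238.1]
small [ 0.5487 -0.0223  0.042 ] [245.  198.3]
foot small st [ 0.5372 -0.2864  0.01  ] [304.7 178.8]
foot big [ 0.4488 -0.2458  0.01  ] [323.1 190.8]
turq foot [ 0.4288 -0.3201  0.01  ] [342.  184.3]
small top [ 0.5377 -0.2864  0.19  ] [307.4 120.8]
[-0.04528607  0.650643    0.4819531 ] [ 0.46295219 -0.01352281  1.22529729]
```

View pics/crop1.png

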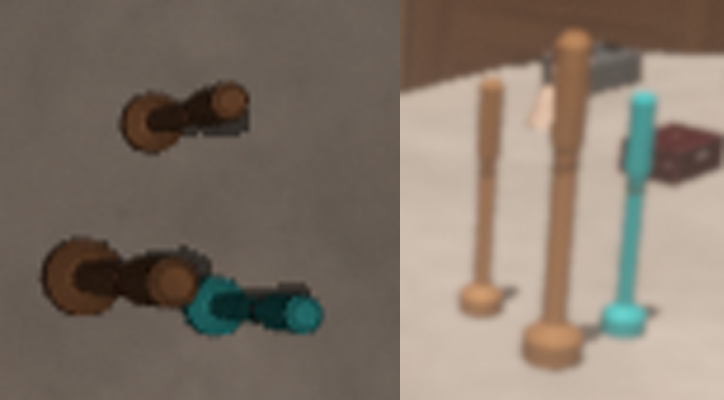

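View pics/crop2.png

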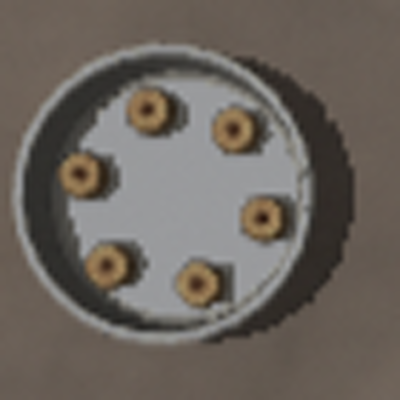

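The crop confirms it: the small brown stirrer is the shortest, with its foot at top (357,181) and its grip top at (373.7,176.2). The bowl crop shows six beads in a ring, with the rim centre near top (168.5,183.8). Next I'll refine both numerically and check the tool frame.

Run:
```python
from h import *
from scipy.spatial.transform import Rotation as Ro
d=pickle.load(open("c0.pkl","rb"));t,s=d["top"],d["scene"]
print(Ro.from_rotvec([-1.545015,.34432772,-.34394551]).as_matrix().round(3))
hsv=cv2.cvtColor(t["color"],cv2.COLOR_RGB2HSV)
print("top",ray(t,373.7,176.2,.188).round(4),"foot",ray(t,357.3,180.9,.015).round(4))
# rim: bright low-saturation outline
g=t["color"][150:220,140:210].astype(int)
m=((g.max(2)-g.min(2)<22)&(g.mean(2)>95)).astype(np.uint8)
m=cv2.morphologyEx(m,cv2.MORPH_CLOSE,np.ones((3,3)))
n,l,st,ce=cv2.connectedComponentsWithStats(m);k=1+np.argmax(st[1:,4])
pts=np.argwhere(l==k)[:,::-1].astype(np.float32)
e=cv2.fitEllipse(cv2.convexHull(pts));print(e);u,v=e[0][0]+140,e[0][1]+150
print("rim",ray(t,u,v,.05).round(4), "diam", (np.mean(e[1])+1)/K(t)*1.175)
B=np.array([(150,110),(235,130),(263,218),(198,284),(107,265),(82,173)])/5.714+[139.6,149.6]
P=np.array([ray(t,*b,.027) for b in B]);print(P.round(3));c=P.mean(0);print("beads c",c.round(4),np.linalg.norm(P-c,axis=1).round(3))
X=ray(t,u,v,.05);print(proj(s,X),[proj(s,X+np.r_[dx,dy,0]*.071).round(1).tolist() for dx,dy in((1,0),(-1,0),(0,1),(0,-1))])
```

```text
[[ 0.905 -0.001  0.425]
 [-0.425 -0.002  0.905]
 [ 0.    -1.    -0.002]]
top [ 0.5374 -0.2886  0.188 ] foot [ 0.5372 -0.2888  0.015 ]
((14.250545501708984, 32.82484817504883), (69.4998779296875, 77.92798614501953), 95.408447265625)
rim [0.5352 0.2652 0.05  ] diam 0.20053027730175485
[[0.575 0.239 0.027]
 [0.565 0.198 0.027]
 [0.522 0.185 0.027]
 [0.491 0.216 0.027]
 [0.5   0.259 0.027]
 [0.545 0.272 0.027]]
beads c [0.533 0.228 0.027] [0.043 0.044 0.045 0.044 0.045 0.045]
[156.97634601 245.69441302] [[136.1, 234.2], [180.2, 258.4], [126.6, 261.8], [183.8, 231.5]]
```

The rim auto-fit took in the background (diameter 0.20 m), so I reject it. The rim read from the crop, (0.532,0.227), agrees with the bead-ring centre, (0.533,0.228). The bead radius of 44 mm also matches the description. The stirrer is at (0.537,-0.289), with grip top and foot agreeing, so it stands vertical. The jaws already open at right angles to the line towards the big stirrer, so I'll keep this orientation.

>>> apply_moves --angular '[[0,0,0],[0,0,0],[0,0,0],[0,0,0],[0,0,0],[0,0,0],[0,0,0],[0,0,0]]' --travel '[[2.6,-2.5,1.2],[2.6,-2.5,1.2],[2.6,-2.5,1.2],[2.6,-2.5,1.2],[2.6,-2.5,1.2],[2.6,-2.5,1.2],[2.6,-2.5,1.2],[2.6,-2.5,1.2]]' --jaw '[1,1,1,1,1,1,1,1]'

```text
time: 0.77
tool_pos: [0.485, 0.3868, 0.3184]
ee_rot: [-1.544, 0.344, -0.344]
wrist_force: [0.6, 0.0, -0.1]
finger_gap: 0.995
```

>>> apply_moves --angular '[[0,0,0],[0,0,0],[0,0,0],[0,0,0],[0,0,0],[0,0,0],[0,0,0],[0,0,0]]' --travel '[[0.6,-3.4,0],[0.6,-3.4,0],[0.6,-3.4,0],[0.6,-3.4,0],[0.6,-3.4,0],[0.6,-3.4,0],[0.6,-3.4,0],[0.6,-3.4,0]]' --jaw '[1,1,1,1,1,1,1,1]'

```text
time: 1.43
tool_pos: [0.5319, 0.1147, 0.3178]
ee_rot: [-1.543, 0.345, -0.344]
wrist_force: [1.0, -0.3, 0.6]
finger_gap: 1.001
```

>>> apply_moves --angular '[[0,0,0],[0,0,0],[0,0,0],[0,0,0],[0,0,0],[0,0,0],[0,0,0],[0,0,0]]' --travel '[[0,-3.4,0],[0,-3.4,0],[0,-3.4,0],[0,-3.4,0],[0,-3.4,0],[0,-3.4,0],[0,-3.0,0],[0,-2.0,0]]' --jaw '[1,1,1,1,1,1,1,1]'

```text
time: 2.1
tool_pos: [0.5312, -0.1414, 0.3179]
ee_rot: [-1.544, 0.347, -0.347]
wrist_force: [0.7, -0.7, -0.6]
finger_gap: 0.999
```

>>> apply_moves --angular '[[0,0,0],[0,0,0],[0,0,0],[0,0,0],[0,0,0],[0,0,0],[0,0,0],[0,0,0]]' --travel '[[0.2,-3.0,0],[0.2,-3.0,0],[0.2,-3.0,0],[0,-3.0,0],[0,-2.0,0],[0,-0.8,-1],[0,0,-2],[0,0,-2]]' --jaw '[1,1,1,1,1,1,1,1]'

```text
time: 2.77
tool_pos: [0.5382, -0.2854, 0.2669]
ee_rot: [-1.543, 0.344, -0.345]
wrist_force: [0.3, 0.3, -1.2]
finger_gap: 0.997
```

Run:
```python
from h import *
from station import bot
c=bot.camera("wrist");t=bot.camera("top");o=bot.get_obs();print(o["tool_pos"].round(4))
f=o["tool_pos"]
pickle.dump((c,t),open("c1.pkl","wb"))
for X in([.537,-.289,.188],[.537,-.289,.016],[*f[:2],.188]):print(proj(c,np.array(X)).round(1))
im=np.hstack([c["color"][...,::-1]]);cv2.imwrite("pics/w1.png",im)
```

```text
[ 0.5362 -0.2831  0.2639]
[254.3 194.9]
[256.2 147.8]
[261.4 190.6]
```

View pics/w1.png

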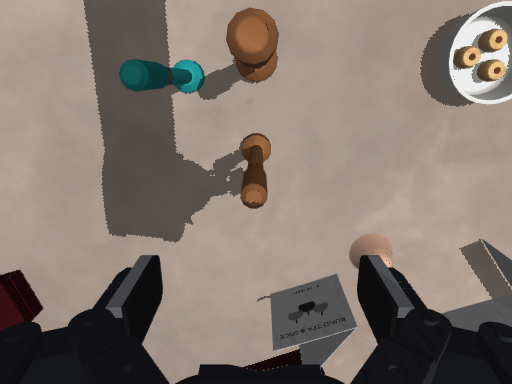

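The wrist view shows the stirrer's top at (254,197) and its foot at (256,148). The projected estimates were (254,195) and (256,148), so the position holds. The path down between the jaws is clear.

>>> apply_moves --angular '[[0,0,0],[0,0,0],[0,0,0],[0,0,0],[0,0,0],[0,0,0],[0,0,0],[0,0,0]]' --travel '[[-0.1,-0.3,-0.5],[0,0,-2],[0,0,-2],[0,0,-2],[0,0,-2],[0,0,-1.5],[0,0,-0.9],[0,0,0]]' --jaw '[1,1,1,1,1,1,1,1]'

```text
time: 3.53
tool_pos: [0.5367, -0.2879, 0.1579]
ee_rot: [-1.543, 0.345, -0.342]
wrist_force: [-0.1, -0.5, 0.3]
finger_gap: 1.001
```

Run:
```python
from station import bot
import numpy as np
p=[]
for i in range(6): bot.camera("wrist"); p.append(bot.get_obs()["tool_pos"])
print(np.array(p).round(4),np.mean(p,0).round(4))
```

```text
[[ 0.5373 -0.2884  0.1592]
 [ 0.5378 -0.2888  0.16  ]
 [ 0.538  -0.289   0.1605]
 [ 0.5381 -0.2891  0.1605]
 [ 0.538  -0.289   0.1605]
 [ 0.5379 -0.289   0.1603]] [ 0.5379 -0.2889  0.1602]
```

>>> apply_moves --angular '[[0,0,0],[0,0,0],[0,0,0],[0,0,0],[0,0,0],[0,0,0],[0,0,0],[0,0,0]]' --travel '[[0,0,0],[0,0,0],[0,0,0],[0,0,0],[0,0,0],[0,0,0],[0,0,0],[0,0,0]]' --jaw '[0,-0.3,-1,-1,-1,-1,-1,-1]'

```text
time: 4.5
tool_pos: [0.5373, -0.2888, 0.1593]
ee_rot: [-1.543, 0.344, -0.345]
wrist_force: [0.6, -0.2, 2.1]
finger_gap: 0.207
```

>>> apply_moves --angular '[[0,0,0],[0,0,0],[0,0,0],[0,0,0],[0,0,0],[0,0,0],[0,0,0],[0,0,0]]' --travel '[[0,0,0],[0,0,0],[0,0,0.5],[0,0,1.5],[0,0,2],[0,0,2],[0,0,2],[0,0,2]]' --jaw '[-1,-1,-1,-1,-1,-1,-1,-1]'

```text
time: 5.17
tool_pos: [0.5367, -0.2882, 0.2598]
ee_rot: [-1.543, 0.345, -0.343]
wrist_force: [-0.5, 0.3, -1.7]
finger_gap: 0.206
```

Run:
```python
from h import *
from station import bot
for i in range(6): c=bot.camera("wrist")
s=bot.camera("scene");t=bot.camera("top");o=bot.get_obs();p=o["tool_pos"];print(p.round(4),o["finger_gap"],o["wrist_force"])
pickle.dump((c,s,t),open("c2.pkl","wb"))
for k in(s,):
  for dz in(-.16,.03):print(proj(k,p+[0,0,dz]).round(1))
a=cv2.resize(s["color"][80:200,250:370],(480,480),interpolation=cv2.INTER_CUBIC)
cv2.imwrite("pics/g1.png",a[...,::-1])
```

```text
[ 0.5364 -0.2881  0.2577] 0.20844050984126675 [-1.27460605  0.50468659 -1.11499706]
[306.6 151.4]
[309.8  85.8]
```

View pics/g1.png

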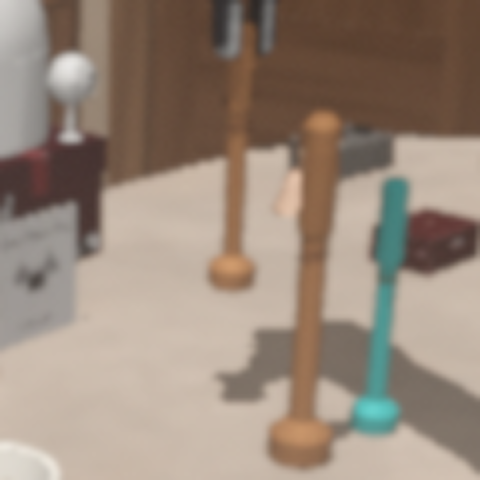

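The stirrer is held upright. Its underside shows at scene (308,151), against (307,151) predicted. Now I'll carry it to above the bowl.

>>> apply_moves --angular '[[0,0,0],[0,0,0],[0,0,0],[0,0,0],[0,0,0],[0,0,0],[0,0,0],[0,0,0]]' --travel '[[0,1,0],[0,2,0],[0,3,0],[0,3.4,0],[0,3.4,0],[0,3.4,0],[0,3.4,0],[0,3.4,0]]' --jaw '[-1,-1,-1,-1,-1,-1,-1,-1]'

```text
time: 6.23
tool_pos: [0.5364, -0.0561, 0.2587]
ee_rot: [-1.543, 0.344, -0.343]
wrist_force: [-0.1, -0.4, -0.3]
finger_gap: 0.205
```

>>> apply_moves --angular '[[0,0,0],[0,0,0],[0,0,0],[0,0,0],[0,0,0],[0,0,0],[0,0,0],[0,0,0]]' --travel '[[0,3.4,0],[0,3.4,0],[0,3.4,0],[0,3.4,0],[0,3.4,0],[0,3.4,0],[-0.2,3,0],[-0.2,2,0]]' --jaw '[-1,-1,-1,-1,-1,-1,-1,-1]'

```text
time: 6.9
tool_pos: [0.5316, 0.2001, 0.2585]
ee_rot: [-1.543, 0.342, -0.34]
wrist_force: [-0.1, 0.6, -1.6]
finger_gap: 0.2
```

>>> apply_moves --angular '[[0,0,0],[0,0,0],[0,0,0],[0,0,0],[0,0,0],[0,0,0],[0,0,0],[0,0,0]]' --travel '[[0,1.5,0],[0,1,0],[0,0.7,0],[0,0,0],[0,0,-1],[0,0,-1],[0,0,-1],[0,0,0]]' --jaw '[-1,-1,-1,-1,-1,-1,-1,-1]'

```text
time: 7.57
tool_pos: [0.5317, 0.2256, 0.2261]
ee_rot: [-1.547, 0.348, -0.343]
wrist_force: [-0.5, -0.5, -1.2]
finger_gap: 0.207
```

Run:
```python
from h import *
from station import bot
P=[]
for i in range(6): c=bot.camera("wrist");P.append(bot.get_obs()["tool_pos"])
s=bot.camera("scene");p=np.mean(P,0);print(np.array(P).round(4)[-2:],p.round(4))
a=cv2.resize(s["color"][180:290,120:230],(440,440),interpolation=cv2.INTER_CUBIC)
b=p.copy();b[2]-=.1595
print("foot pred",proj(s,b),proj(c,b)," bowl rim pred",proj(s,np.array([.5325,.2275,.05])),proj(c,np.array([.5325,.2275,.05])))
cv2.imwrite("pics/g2.png",np.hstack([a,cv2.resize(c["color"],(360,270))[:, :].repeat(1,0) if 0 else cv2.copyMakeBorder(cv2.resize(c["color"],(360,270)),0,170,0,0,0)])[...,::-1])
```

```text
[[0.5335 0.2274 0.2295]
 [0.5335 0.2275 0.2296]] [0.5331 0.2269 0.2288]
foot pred [171.55048947 230.18022865] [258.81324098 166.06118594]  bowl rim pred [172.4662251  238.35842428] [259.08197545 160.50488607]
```

View pics/g2.png

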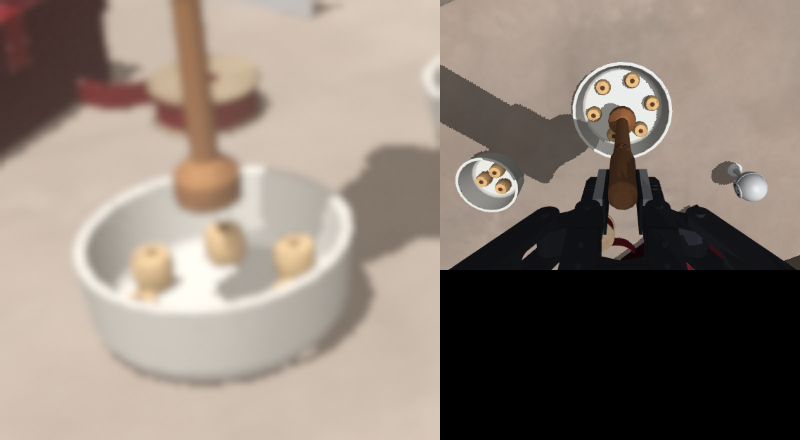

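The foot's underside is at crop (207,203), as predicted. The bowl rim in the wrist view looks about 4 px off the estimate, so I'll fit the rim circle by edge score in all three views.

Run:
```python
from h import *
from station import bot
d=pickle.load(open("c0.pkl","rb"));d["wrist"]=bot.camera("wrist");d["top2"]=bot.camera("top")
a=np.linspace(0,2*np.pi,180,endpoint=False)
for n in("top","scene","wrist"):
    c=d[n];g=cv2.GaussianBlur(cv2.cvtColor(c["color"],cv2.COLOR_RGB2GRAY),(0,0),.8).astype(np.float32)
    best=[]
    for x in np.arange(.52,.5451,.001):
        for y in np.arange(.215,.2401,.001):
            def samp(r):
                q=np.array([proj(c,np.array([x+r*np.cos(t),y+r*np.sin(t),.05])) for t in a],np.float32)
                return cv2.remap(g,q[:,None,0],q[:,None,1],cv2.INTER_LINEAR).ravel()
            s=np.mean(np.clip(samp(.069)-samp(.074),-30,30));best.append((s,x,y))
    best.sort(reverse=True);w=np.array(best[:8]);print(n,w[0].round(3),w[:,1:].mean(0).round(4))
```

```text
top [25.075  0.533  0.229] [0.5338 0.2293]
scene [20.488  0.533  0.226] [0.5327 0.2261]
wrist [26.875  0.533  0.227] [0.5335 0.227 ]
```

All views agree on (0.533,0.2275), so the foot is centred. I'll lower it.

>>> apply_moves --angular '[[0,0,0],[0,0,0],[0,0,0],[0,0,0],[0,0,0],[0,0,0],[0,0,0],[0,0,0]]' --travel '[[0,0,-1],[0,0,-1.5],[0,0,-1.5],[0,0,-1],[0,0,-0.5],[0,0,-0.4],[0,0,-0.1],[0,0,0]]' --jaw '[-1,-1,-1,-1,-1,-1,-1,-1]'

```text
time: 8.68
tool_pos: [0.5334, 0.2275, 0.1692]
ee_rot: [-1.543, 0.344, -0.344]
wrist_force: [-0.1, -1.2, -1.0]
finger_gap: 0.203
```

Run:
```python
from station import bot
import numpy as np
for i in range(5): bot.camera("wrist");o=bot.get_obs();print(o["tool_pos"].round(4),o["wrist_force"].round(2))
# spiral start then 24-per-turn circle radius 33mm, clockwise from far (+x)
r=np.r_[np.linspace(14,33,9),np.full(60,33)];
th=-np.radians(15)*np.arange(len(r))
q=np.c_[r*np.cos(th),r*np.sin(th)]/10
print(np.diff(q[:34],axis=0).round(2).tolist())
```

```text
[0.5335 0.2276 0.1695] [-0.03  0.01  0.52]
[0.5336 0.2276 0.1697] [-0.37 -0.1  -0.91]
[0.5336 0.2276 0.1697] [-0.01  0.01 -1.17]
[0.5336 0.2276 0.1697] [-0.04 -0.08 -1.59]
[0.5335 0.2276 0.1696] [-0.2   0.8  -1.69]
[[0.18, -0.42], [0.04, -0.51], [-0.13, -0.56], [-0.32, -0.54], [-0.51, -0.46], [-0.67, -0.33], [-0.79, -0.13], [-0.86, 0.1], [-0.68, 0.52], [-0.52, 0.68], [-0.33, 0.8], [-0.11, 0.85], [0.11, 0.85], [0.33, 0.8], [0.52, 0.68], [0.68, 0.52], [0.8, 0.33], [0.85, 0.11], [0.85, -0.11], [0.8, -0.33], [0.68, -0.52], [0.52, -0.68], [0.33, -0.8], [0.11, -0.85], [-0.11, -0.85], [-0.33, -0.8], [-0.52, -0.68], [-0.68, -0.52], [-0.8, -0.33], [-0.85, -0.11], [-0.85, 0.11], [-0.8, 0.33], [-0.68, 0.52]]
```

>>> apply_moves --angular '[[0,0,0],[0,0,0],[0,0,0],[0,0,0],[0,0,0],[0,0,0],[0,0,0],[0,0,0]]' --travel '[[0,0,-0.3],[1,-0.25,0],[1,-0.25,0],[0,0,0],[-0.08,-0.57,0],[-0.19,-0.6,0],[-0.39,-0.56,0],[-0.57,-0.46,0]]' --jaw '[-1,-1,-1,-1,-1,-1,-1,-1]'

```text
time: 9.6
tool_pos: [0.5402, 0.1997, 0.166]
ee_rot: [-1.543, 0.345, -0.344]
wrist_force: [-0.0, 3.5, -0.5]
finger_gap: 0.209
```

>>> apply_moves --angular '[[0,0,0],[0,0,0],[0,0,0],[0,0,0],[0,0,0],[0,0,0],[0,0,0],[0,0,0]]' --travel '[[-0.77,-0.31,0],[-0.8,0.01,0],[-0.8,0.22,0],[-0.73,0.44,0],[-0.52,0.68,0],[-0.33,0.8,0],[-0.11,0.85,0],[0.11,0.85,0]]' --jaw '[-1,-1,-1,-1,-1,-1,-1,-1]'

```text
time: 10.27
tool_pos: [0.5011, 0.2361, 0.1661]
ee_rot: [-1.544, 0.344, -0.344]
wrist_force: [2.2, -0.9, -0.1]
finger_gap: 0.203
```

Run:
```python
from h import *
from station import bot
s=bot.camera("scene");o=bot.get_obs();p=o["tool_pos"];print(p.round(4),o["wrist_force"])
a=cv2.resize(s["color"][180:290,120:230],(440,440),interpolation=cv2.INTER_CUBIC)
print(proj(s,p-[0,0,.1595]))
cv2.imwrite("pics/g3.png",a[...,::-1])
```

```text
[0.5011 0.2384 0.166 ] [ 1.89622009  1.9624297  -1.47659608]
[180.31251131 263.58519722]
```

View pics/g3.png

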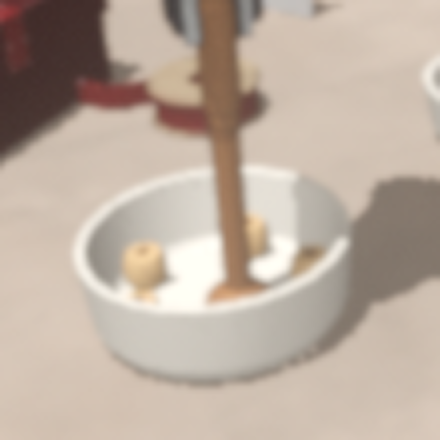

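The bowl has not moved and the beads are being swept. The foot is on the floor and the forces are small (about 2–4 N). I'll continue the circles.

>>> apply_moves --angular '[[0,0,0],[0,0,0],[0,0,0],[0,0,0],[0,0,0],[0,0,0],[0,0,0],[0,0,0]]' --travel '[[0.33,0.8,0],[0.52,0.68,0],[0.68,0.52,0],[0.8,0.33,0],[0.85,0.11,0],[0.85,-0.11,0],[0.8,-0.33,0],[0.68,-0.52,0]]' --jaw '[-1,-1,-1,-1,-1,-1,-1,-1]'

```text
time: 10.98
tool_pos: [0.5562, 0.2504, 0.1655]
ee_rot: [-1.545, 0.346, -0.342]
wrist_force: [-2.0, -1.2, 2.0]
finger_gap: 0.206
```

>>> apply_moves --angular '[[0,0,0],[0,0,0],[0,0,0],[0,0,0],[0,0,0],[0,0,0],[0,0,0],[0,0,0]]' --travel '[[0.52,-0.68,0],[0.33,-0.8,0],[0.11,-0.85,0],[-0.11,-0.85,0],[-0.33,-0.8,0],[-0.52,-0.68,0],[-0.68,-0.52,0],[-0.8,-0.33,0]]' --jaw '[-1,-1,-1,-1,-1,-1,-1,-1]'

```text
time: 11.65
tool_pos: [0.5416, 0.1962, 0.1666]
ee_rot: [-1.541, 0.343, -0.345]
wrist_force: [2.0, 3.2, -0.4]
finger_gap: 0.209
```

>>> apply_moves --angular '[[0,0,0],[0,0,0],[0,0,0],[0,0,0],[0,0,0],[0,0,0],[0,0,0],[0,0,0]]' --travel '[[-0.85,-0.11,0],[-0.85,0.11,0],[-0.8,0.33,0],[-0.68,0.52,0],[-0.52,0.68,0],[-0.33,0.8,0],[-0.11,0.85,0],[0.11,0.85,0]]' --jaw '[-1,-1,-1,-1,-1,-1,-1,-1]'

```text
time: 12.32
tool_pos: [0.4998, 0.2344, 0.166]
ee_rot: [-1.548, 0.346, -0.342]
wrist_force: [-0.2, -4.9, 6.2]
finger_gap: 0.206
```

>>> apply_moves --angular '[[0,0,0],[0,0,0],[0,0,0],[0,0,0],[0,0,0],[0,0,0],[0,0,0],[0,0,0]]' --travel '[[0.33,0.8,0],[0.52,0.68,0],[0.68,0.52,0],[0.8,0.33,0],[0.85,0.11,0],[0.85,-0.11,0],[0.8,-0.33,0],[0.68,-0.52,0]]' --jaw '[-1,-1,-1,-1,-1,-1,-1,-1]'

```text
time: 12.98
tool_pos: [0.554, 0.2476, 0.1653]
ee_rot: [-1.552, 0.349, -0.34]
wrist_force: [-2.4, -5.4, 10.1]
finger_gap: 0.204
```

>>> apply_moves --angular '[[0,0,0],[0,0,0],[0,0,0],[0,0,0],[0,0,0],[0,0,0],[0,0,0],[0,0,0]]' --travel '[[0.52,-0.68,0],[0.33,-0.8,0],[0.11,-0.85,0],[-0.11,-0.85,0],[-0.33,-0.6,0],[0,0,0],[0,0,0],[0,0,0]]' --jaw '[-1,-1,-1,-1,-1,-1,-1,-1]'

```text
time: 13.65
tool_pos: [0.5607, 0.2133, 0.1657]
ee_rot: [-1.545, 0.345, -0.342]
wrist_force: [-1.2, -0.3, 4.2]
finger_gap: 0.207
```

Run:
```python
from h import *
from station import bot
s=bot.camera("scene");w=bot.camera("wrist");o=bot.get_obs();p=o["tool_pos"];print(p.round(4),o["wrist_force"])
a=cv2.resize(s["color"][180:290,120:230],(400,400),interpolation=cv2.INTER_CUBIC)
b=cv2.resize(w["color"][0:250,140:390],(400,400),interpolation=cv2.INTER_CUBIC)
cv2.imwrite("pics/g4.png",np.hstack([a,b])[...,::-1])
```

```text
[0.561  0.2132 0.1657] [-0.20318784 -0.37611626  2.9462552 ]
```

View pics/g4.png

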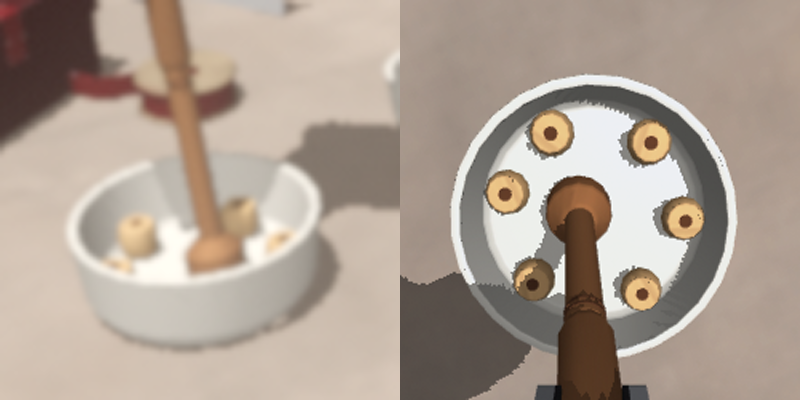

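After about two turns the six beads are still in a ring in the bowl, but the stirrer has pivoted between the pads. In the scene crop the foot is at (215,252) while the top leans away, and in the wrist crop the foot is at (579,207), near the bowl's middle. The later passes may therefore have been too narrow. I'll measure the tilt, cancel it by turning the tool, and stir two turns again.

Run:
```python
from h import *
from station import bot
from scipy.optimize import least_squares
from scipy.spatial.transform import Rotation as Ro
s=bot.camera("scene");w=bot.camera("wrist");o=bot.get_obs();p=o["tool_pos"];print(p.round(4),o["wrist_force"].round(2))
us=np.array([120+215/3.636,180+252/3.636]);uw=np.array([140+179/1.6,207/1.6])
r=least_squares(lambda X:np.r_[proj(s,X)-us,proj(w,X)-uw],[.533,.2275,.02]);print("tri",r.x.round(4),r.fun.round(1))
for z in(.012,.02,.024):print(z,ray(w,*uw,z).round(4),ray(s,*us,z).round(4))
R=Ro.from_rotvec(o["ee_rot"]).as_matrix();print("jaw axis",R[:,2].round(3),"y",R[:,1].round(3))
F=ray(w,*uw,.02);v=p-F;n=v/np.linalg.norm(v);ax=np.cross(n,[0,0,1]);print("tilt deg",np.degrees(np.arcsin(np.linalg.norm(ax))),"axis",(ax/np.linalg.norm(ax)).round(3))
print("rel to bowl",(F-[.533,.2275,0]).round(4), o["qpos"].round(2))
```

```text
[0.5611 0.213  0.1657] [-1.71  0.27  2.65]
tri [0.5243 0.2225 0.0234] [-1.   0.1 -0.4 -0.1]
0.012 [0.5258 0.2219 0.012 ] [0.5371 0.2102 0.012 ]
0.02 [0.5249 0.2225 0.02  ] [0.5272 0.2177 0.02  ]
0.024 [0.5244 0.2229 0.024 ] [0.5222 0.2214 0.024 ]
jaw axis [ 0.424  0.906 -0.001] y [-0.001 -0.001 -1.   ]
tilt deg 14.417516350175704 axis [-0.253 -0.967  0.   ]
rel to bowl [-0.0081 -0.005   0.02  ] [-0.56  0.52  0.17  1.73 -0.11  0.9   0.79]
```

>>> apply_moves --angular '[[0,0,0],[-1.5,-3.2,0],[-1.5,-3.2,0],[-1.5,-3.2,0],[-1.5,-3.2,0],[0,0,0],[0,0,0],[0,0,0]]' --travel '[[0,0,0.5],[-0.7,0.36,0],[-0.7,0.36,0],[-0.7,0.36,0],[-0.7,0.36,0],[0,0,0],[0,0,0],[0,0,0]]' --jaw '[-1,-1,-1,-1,-1,-1,-1,-1]'

```text
time: 14.52
tool_pos: [0.5341, 0.227, 0.1713]
ee_rot: [-1.589, 0.153, -0.537]
wrist_force: [0.5, -0.7, 0.4]
finger_gap: 0.2
```

Run:
```python
from h import *
from station import bot
for i in range(3):w=bot.camera("wrist")
s=bot.camera("scene");o=bot.get_obs();p=o["tool_pos"];print(p.round(4),o["ee_rot"],o["wrist_force"])
print("if vertical: foot centre", (proj(s,p-[0,0,.1515])-[120,180])*3.636, (proj(w,p-[0,0,.1515])-[140,0])*1.6+[400,0])
a=cv2.resize(s["color"][180:290,120:230],(400,400),interpolation=cv2.INTER_CUBIC)
b=cv2.resize(w["color"][0:250,140:390],(400,400),interpolation=cv2.INTER_CUBIC)
cv2.imwrite("pics/g5.png",np.hstack([a,b])[...,::-1])
```

```text
[0.5347 0.2262 0.1712] [-1.58868083  0.15466909 -0.53850013] [-0.16987391 -0.33236416 -0.90960581]
if vertical: foot centre [195.30138397 254.29534571] [590.97488591 205.78594597]
```

View pics/g5.png

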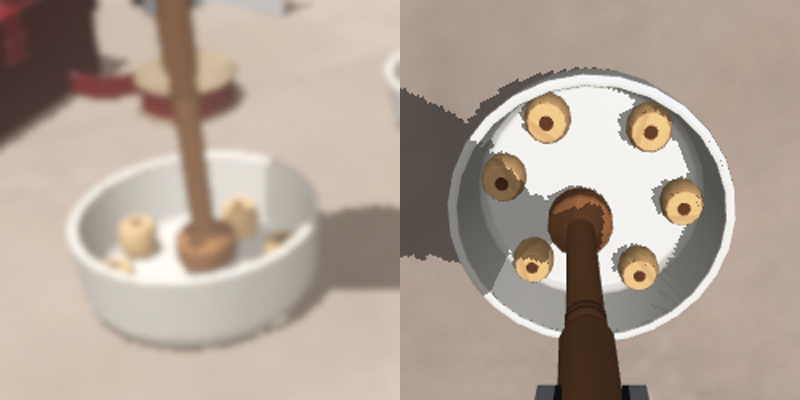

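Run:
```python
from h import *
from station import bot
from scipy.optimize import least_squares
w=bot.camera("wrist");s=bot.camera("scene");p=bot.get_obs()["tool_pos"]
us=np.array([120+206/3.636,180+244/3.636]);uw=np.array([140+180/1.6,219/1.6])
r=least_squares(lambda X:np.r_[proj(s,X)-us,proj(w,X)-uw],[.533,.2275,.02]);F=r.x
print("tri",F.round(4),r.fun.round(1),ray(w,*uw,.022).round(4),ray(s,*us,.022).round(4))
F=ray(w,*uw,.022);v=p-F;n=v/np.linalg.norm(v);print("axis dir",n.round(3),"turn needed deg",np.degrees(np.cross(n,[0,0,1])).round(1),"foot rel bowl",(F-[.533,.2275,0]).round(4))
# shaft direction in wrist: predicted vs seen points along the shaft, grip lower end ring
g=p.copy();
for h in(.022,.06,.1,.133):
    X=p+n*(h-.1595);print(h,((proj(w,X)-[140,0])*1.6+[400,0]).round(0),((proj(s,X)-[120,180])*3.636).round(0))
```

```text
tri [0.5382 0.2175 0.0209] [-0.9  0.  -0.4 -0.1] [0.538  0.2179 0.022 ] [0.5353 0.2173 0.022 ]
axis dir [-0.025  0.057  0.998] turn needed deg [ 3.3  1.4 -0. ] foot rel bowl [ 0.005  -0.0096  0.022 ]
0.022 [581. 227.] [200. 226.]
0.06 [583. 258.] [191. 172.]
0.1 [586. 299.] [182. 113.]
0.133 [589. 345.] [174.  61.]
```

The residual lean is about 3.5°. I'll correct it and run about 2–3 mm above the floor, since the pressing contact seems to have caused the pivot. Then I'll start the circles again from the middle.

>>> apply_moves --angular '[[3,1.3,0],[0,0,0],[0,0,0],[0,0,0],[0,0,0],[0,0,0],[0,0,0],[0,0,0]]' --travel '[[0,0,-0.2],[0,0,0],[0.92,-0.28,0],[0.92,-0.28,0],[0,0,0],[-0.09,-0.59,0],[-0.27,-0.6,0],[-0.46,-0.54,0]]' --jaw '[-1,-1,-1,-1,-1,-1,-1,-1]'

```text
time: 15.48
tool_pos: [0.5437, 0.2045, 0.1691]
ee_rot: [-1.544, 0.183, -0.511]
wrist_force: [0.0, 3.3, -0.1]
finger_gap: 0.203
```

>>> apply_moves --angular '[[0,0,0],[0,0,0],[0,0,0],[0,0,0],[0,0,0],[0,0,0],[0,0,0],[0,0,0]]' --travel '[[-0.63,-0.42,0],[-0.81,-0.14,0],[-0.8,0.08,0],[-0.78,0.29,0],[-0.42,0.36,0],[-0.51,0.66,0],[-0.32,0.77,0],[-0.11,0.83,0]]' --jaw '[-1,-1,-1,-1,-1,-1,-1,-1]'

```text
time: 16.15
tool_pos: [0.499, 0.2288, 0.1687]
ee_rot: [-1.546, 0.183, -0.51]
wrist_force: [1.0, -0.6, -0.8]
finger_gap: 0.206
```

>>> apply_moves --angular '[[0,0,0],[0,0,0],[0,0,0],[0,0,0],[0,0,0],[0,0,0],[0,0,0],[0,0,0]]' --travel '[[0.11,0.83,0],[0.32,0.77,0],[0.51,0.66,0],[0.66,0.51,0],[0.77,0.32,0],[0.83,0.11,0],[0.83,-0.11,0],[0.77,-0.32,0]]' --jaw '[-1,-1,-1,-1,-1,-1,-1,-1]'

```text
time: 16.82
tool_pos: [0.5474, 0.2544, 0.1679]
ee_rot: [-1.549, 0.186, -0.509]
wrist_force: [-3.5, -3.8, 2.3]
finger_gap: 0.201
```

Run:
```python
from h import *
from station import bot
w=bot.camera("wrist");s=bot.camera("scene");o=bot.get_obs();p=o["tool_pos"];print(p.round(4),o["wrist_force"])
print("if vertical: foot mid", (proj(s,p-[0,0,.1495])-[120,180])*3.636, (proj(w,p-[0,0,.1495])-[140,0])*1.6+[400,0])
pickle.dump((s,w,p),open("c6.pkl","wb"))
a=cv2.resize(s["color"][180:290,120:230],(400,400),interpolation=cv2.INTER_CUBIC)
b=cv2.resize(w["color"][0:250,140:390],(400,400),interpolation=cv2.INTER_CUBIC)
cv2.imwrite("pics/g6.png",np.hstack([a,b])[...,::-1])
```

```text
[0.5484 0.2534 0.1682] [-4.07167044 -4.36463148  1.75385164]
if vertical: foot mid [143.28284102 268.13039934] [581.24034655 221.66803704]
```

View pics/g6.png

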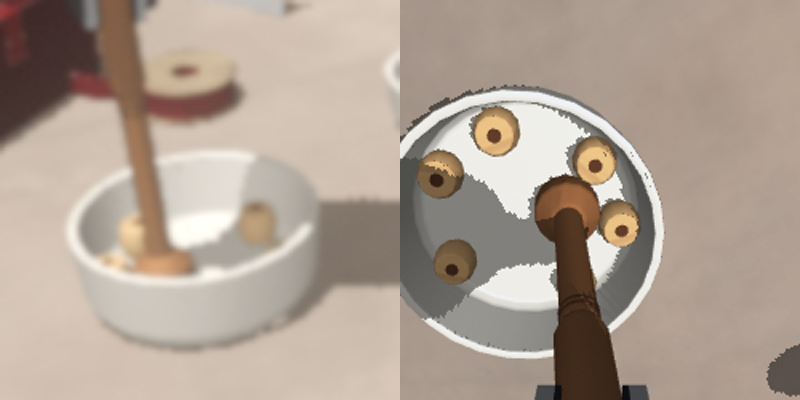

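The stirrer leans again. The foot is at scene crop (165,262) against (143,268) predicted, and at wrist crop (567,207) against (581,222). It is sliding along inside two beads at the left side and wedging them against the wall. I'll measure, straighten it, and push at a larger radius, where the wedge angle is freer.

```bash
cat > foot.py <<'E'
from h import *
from scipy.optimize import least_squares
def foot(s,w,p,us,uw):
    r=least_squares(lambda X:np.r_[proj(s,X)-us,proj(w,X)-uw],[.533,.2275,.02]);F=r.x
    v=p-F;n=v/np.linalg.norm(v)
    print("foot mid",F.round(4),"res",r.fun.round(1),"rel bowl",(F-[.533,.2275,0]).round(4),"n",n.round(3),"turn",np.degrees(np.cross(n,[0,0,1])).round(1),"underside z",(p-n*.1595)[2].round(4))
E
python3 - <<'E'
from foot import *
s,w,p=pickle.load(open("c6.pkl","rb"))
foot(s,w,p,np.array([120+165/3.636,180+262/3.636]),np.array([140+167/1.6,209/1.6]))
# beads (wrist crop) at z~.027 top
for b in [(495,131),(440,172),(455,262),(595,160),(621,225),(567,285)]:
    X=ray(w,140+(b[0]-400)/1.6,b[1]/1.6,.027)-[.533,.2275,0];print(b,X[:2].round(3),"r",np.hypot(*X[:2]).round(3),"ang",np.degrees(np.arctan2(X[1],X[0])).round(0))
E
```

```text
foot mid [0.5356 0.2505 0.0265] res [-1.4  0.1 -0.6 -0.1] rel bowl [0.0026 0.023  0.0265] n [0.089 0.02  0.996] turn [ 1.1 -5.1  0. ] underside z 0.0093
(495, 131) [-0.048  0.01 ] r 0.049 ang 168.0
(440, 172) [-0.042 -0.025] r 0.049 ang -149.0
(455, 262) [ 0.003 -0.045] r 0.045 ang -86.0
(595, 160) [-0.014  0.048] r 0.05 ang 107.0
(621, 225) [0.023 0.045] r 0.051 ang 63.0
(567, 285) [0.043 0.003] r 0.043 ang 5.0
```

>>> apply_moves --angular '[[0,0,0],[0,-1,0],[0.3,-1.2,0],[0.4,-1.5,0],[0.4,-1.4,0],[0,0,0],[0,0,0],[0,0,0]]' --travel '[[0,-0.4,0],[-0.4,-0.6,0],[-0.4,-0.6,0],[-0.4,-0.6,0],[-0.3,-0.35,0],[0,0,0],[0,0,0],[0,0,0]]' --jaw '[-1,-1,-1,-1,-1,-1,-1,-1]'

```text
time: 17.58
tool_pos: [0.534, 0.232, 0.1697]
ee_rot: [-1.498, 0.118, -0.575]
wrist_force: [-0.2, 0.6, -0.8]
finger_gap: 0.204
```

```bash
cat > rim.py <<'E'
from h import *
from scipy.optimize import minimize
a=np.linspace(0,2*np.pi,180,endpoint=False)
def rim(c,lo=.07,x0=(.533,.2275)):
    g=cv2.GaussianBlur(cv2.cvtColor(c["color"],cv2.COLOR_RGB2GRAY),(0,0),.8).astype(np.float32)
    def samp(x,y,r):
        q=np.array([proj(c,np.array([x+r*np.cos(t),y+r*np.sin(t),.05])) for t in a],np.float32)
        return cv2.remap(g,q[:,None,0],q[:,None,1],cv2.INTER_LINEAR).ravel()
    B=sorted([(np.mean(np.clip(samp(x,y,.069)-samp(x,y,.074),-30,30)),x,y) for x in np.arange(x0[0]-.012,x0[0]+.0121,.001) for y in np.arange(x0[1]-.012,x0[1]+.0121,.001)],reverse=True)
    return np.array(B[:8])[:,1:].mean(0).round(4),round(float(B[0][0]),1)
E
python3 - <<'E'
from rim import *
from station import bot
s6,w6,p6=pickle.load(open("c6.pkl","rb"));print("c6",rim(s6),rim(w6))
w=bot.camera("wrist");s=bot.camera("scene");o=bot.get_obs();p=o["tool_pos"];print(p.round(4),o["wrist_force"].round(1))
pickle.dump((s,w,p),open("c7.pkl","wb"))
print("now",rim(s),rim(w))
# brown stirrer foot: darker brown than beads -> blobs near predicted position
X=p-[0,0,.1495]
for n,c in(("s",s),("w",w)):
    u,v=proj(c,X);hsv=cv2.cvtColor(c["color"],cv2.COLOR_RGB2HSV);x0,y0=int(u)-26,int(v)-22
    k=hsv[y0:y0+44,x0:x0+52];m=((k[...,0]<16)&(k[...,1]>95))
    print(n,(round(u,1),round(v,1)),x0,y0)
    for r in m[::2]:print("".join(".#"[int(q)] for q in r))
E
```

```text
c6 (array([0.5319, 0.2274]), 13.0) (array([0.5339, 0.2266]), 25.5)
[0.5339 0.2318 0.1695] [ 0.1  0.3 -0.2]
now (array([0.5321, 0.2274]), 12.3) (array([0.5335, 0.2265]), 25.5)
s (np.float64(171.9), np.float64(251.1)) 145 229
....................####............................
....................####............................
....................####............................
....................####............................
....................####............................
....................####............................
....................####............................
................#########...........................
...............#############........................
..............###############.......................
..............###############.......................
................#############.......................
.................#########..........................
....................................................
....................................................
....................................................
............................
[... 804 characters left out ...]
...........
...........................##################.......
.........................#######################....
......................#############################.
....................################################
...................#################################
..................##################################
.................###################################
.................###################################
.................###################################
.................###################################
.................###################################
.................###################################
.................###################################
```

Run:
```python
from foot import *
s,w,p=pickle.load(open("c7.pkl","rb"))
foot(s,w,p,np.array([166.8,249]),np.array([253,137.5]))
k=cv2.cvtColor(w["color"],cv2.COLOR_RGB2HSV)[110:215:3,220:300];m=(k[...,0]<16)&(k[...,1]>95)
for r in m:print("".join(".#"[int(q)] for q in r))
```

```text
foot mid [0.5479 0.2347 0.0211] res [-0.3 -0.  -0.1 -0. ] rel bowl [0.0149 0.0072 0.0211] n [-0.094 -0.02   0.995] turn [-1.1  5.4  0. ] underside z 0.0107
................................................................................
................................................................................
................................................................................
...............................##...............................................
......................####################......................................
..................#############################.................................
................################################................................
..............####################################..............................
.............######################################.............................
.............#######################################............................
.............#######################################.................#######....
.............########################################
[... 1190 characters left out ...]
###################.................................
........................#######################.................................
........................#######################.................................
........................########################................................
.......................##########################...............................
.......................##########################...............................
.......................############################.............................
.....................################################...........................
....................##################################..........................
```

The bowl is still at (0.533,0.227). The lean under load was mostly elastic, so the last correction overshot. I'll undo it, move to the middle, and enter the widest gap between beads, at the far right.

>>> apply_moves --angular '[[-0.5,2.7,0],[-0.6,2.7,0],[0,0,0],[0,0,0],[0,0,0],[0,0,0],[0,0,0],[0,0,0]]' --travel '[[-0.1,-0.3,0],[0,-0.2,0],[0,0,0],[0.65,-0.55,0],[0.65,-0.55,0],[0.65,-0.55,0],[0.65,-0.55,0],[0,0,0]]' --jaw '[-1,-1,-1,-1,-1,-1,-1,-1]'

```text
time: 18.35
tool_pos: [0.5596, 0.2016, 0.1693]
ee_rot: [-1.546, 0.188, -0.51]
wrist_force: [-0.2, -1.0, -0.4]
finger_gap: 0.2
```

```bash
cat > chk.py <<'E'
from h import *
from station import bot
def chk():
    w=bot.camera("wrist");o=bot.get_obs();p=o["tool_pos"]
    k=cv2.cvtColor(w["color"],cv2.COLOR_RGB2HSV);m=((k[...,0]<16)&(k[...,1]>95)).astype(np.uint8);m[260:]=0
    n,l,st,ce=cv2.connectedComponentsWithStats(cv2.morphologyEx(m,cv2.MORPH_OPEN,np.ones((7,7))))
    j=[i for i in range(1,n) if st[i,4]>1500];j=min(j,key=lambda i:abs(ce[i,0]-256))
    top=st[j,1];rows=[np.flatnonzero(l[y]==j) for y in range(top,top+40)]
    wd=[r.max()-r.min() if len(r) else 0 for r in rows];y=int(np.argmax(wd));r=rows[y]
    u=((r.max()+r.min())/2,top+20);F=ray(w,*u,.021);v=p-F;v/=np.linalg.norm(v);rel=F-[.533,.227,0]
    print("tcp",p.round(4),"f",o["wrist_force"].round(1),"px",u,"w",wd[y],"FOOT rel",rel[:2].round(4),"R",np.hypot(*rel[:2]).round(3),"ang",np.degrees(np.arctan2(rel[1],rel[0])).round(0),"turn",np.degrees(np.cross(v,[0,0,1]))[:2].round(1))
    return w
if __name__=="__main__":chk()
E
python3 chk.py
```

```text
tcp [0.5588 0.2026 0.1691] f [ 0.3 -0.6 -1.4] px (np.float64(252.0), np.int32(141)) w 38 FOOT rel [ 0.0288 -0.0279] R 0.04 ang -44.0 turn [1.3 1.2]
```

>>> apply_moves --angular '[[0,0,0],[0,0,0],[0,0,0],[0,0,0],[0,0,0],[0,0,0],[0,0,0],[0,0,0]]' --travel '[[-0.78,-0.44,0],[-0.81,-0.37,0],[-0.87,-0.15,0],[-0.88,0.09,0],[-0.84,0.31,0],[-0.72,0.51,0],[-0.56,0.69,0],[-0.37,0.81,0]]' --jaw '[-1,-1,-1,-1,-1,-1,-1,-1]'

```text
time: 19.07
tool_pos: [0.4986, 0.2182, 0.1689]
ee_rot: [-1.548, 0.187, -0.506]
wrist_force: [1.9, 1.0, -1.1]
finger_gap: 0.202
```

```bash
python3 chk.py
```

```text
tcp [0.4981 0.2205 0.1688] f [ 1.1  2.9 -0.7] px (np.float64(260.5), np.int32(153)) w 37 FOOT rel [-0.0192 -0.0096] R 0.021 ang -153.0 turn [1.2 6.1]
```

>>> apply_moves --angular '[[0,0,0],[0,0,0],[0,0,0],[0,0,0],[0,0,0],[0,0,0],[0,0,0],[0,0,0]]' --travel '[[-0.35,0.5,0],[-0.3,0.49,0],[0.13,0.85,0],[0.39,0.8,0],[0.62,0.68,0],[0.81,0.53,0],[0.94,0.33,0],[1.01,0.11,0]]' --jaw '[-1,-1,-1,-1,-1,-1,-1,-1]'

```text
time: 19.78
tool_pos: [0.5323, 0.26, 0.1683]
ee_rot: [-1.55, 0.189, -0.506]
wrist_force: [-2.8, -5.3, 1.8]
finger_gap: 0.205
```

```bash
python3 chk.py
```

```text
tcp [0.5342 0.2594 0.1685] f [-1.1 -5.7  1.3] px (np.float64(247.0), np.int32(149)) w 38 FOOT rel [0.0052 0.0231] R 0.024 ang 77.0 turn [3.6 1.6]
```

>>> apply_moves --angular '[[0,0,0],[0,0,0],[0,0,0],[0,0,0],[0,0,0],[0,0,0],[0,0,0],[0,0,0]]' --travel '[[1.01,-0.11,0],[0.94,-0.33,0],[0.81,-0.53,0],[0.62,-0.68,0],[0.39,-0.8,0],[0.13,-0.85,0],[-0.13,-0.4,0],[0,0,0]]' --jaw '[-1,-1,-1,-1,-1,-1,-1,-1]'

```text
time: 20.5
tool_pos: [0.57, 0.2233, 0.1692]
ee_rot: [-1.545, 0.188, -0.508]
wrist_force: [-1.3, -0.2, -0.5]
finger_gap: 0.204
```

Run:
```python
from chk import *
from rim import rim
w=chk();print(rim(w))
for b in range(1):
    g=cv2.cvtColor(w["color"],cv2.COLOR_RGB2HSV)
s=bot.camera("scene");cv2.imwrite("pics/g8.png",np.hstack([cv2.resize(w["color"][0:250,120:400],(448,400)),cv2.resize(s["color"][190:280,120:200],(355,400))])[...,::-1])
pickle.dump((s,w),open("c8.pkl","wb"))
```

```text
tcp [0.5699 0.2243 0.1693] f [-1.5  0.3  0. ] px (np.float64(246.5), np.int32(119)) w 39 FOOT rel [ 0.0192 -0.0015] R 0.019 ang -5.0 turn [-0.5 -6.8]
(array([0.5331, 0.2266]), 26.3)
```

>>> apply_moves --angular '[[-0.2,-2.5,0],[-0.2,-2.5,0],[0,0,0],[0,0,0],[0,0,0],[0,0,0],[0,0,0],[0,0,0]]' --travel '[[0,0,0],[0,0,0],[0,-0.2,0],[0,-0.2,0],[0,0,0],[0,0,0],[0,0,0],[0,0,0]]' --jaw '[-1,-1,-1,-1,-1,-1,-1,-1]'

```text
time: 21.27
tool_pos: [0.5702, 0.2202, 0.1691]
ee_rot: [-1.527, 0.119, -0.575]
wrist_force: [-2.9, 0.4, -1.0]
finger_gap: 0.202
```

```bash
python3 chk.py
```

```text
tcp [0.5701 0.2202 0.169 ] f [-2.7  0.1 -0.5] px (np.float64(249.5), np.int32(99)) w 41 FOOT rel [0.0174 0.0042] R 0.018 ang 14.0 turn [-4.2 -7.5]
```

The foot is blocked radially by a bead at the far side (x about 0.017–0.019, only just enough). I'll find the beads and the gaps numerically.

```bash
cat > beads.py <<'E'
from chk import *
def beads(c,show=False,z=.027,ctr=(.533,.227)):
    # warp bead-top plane around the bowl to a metric map: 1 px = 1 mm, up=+x, left=+y
    n=150;yy,xx=np.mgrid[0:n,0:n];f=[proj(c,np.array([ctr[0]+(75-i)/1000,ctr[1]+(75-j)/1000,z])) for i,j in zip(yy.ravel(),xx.ravel())]
    q=np.array(f,np.float32).reshape(n,n,2);m=cv2.remap(c["color"],q[...,0],q[...,1],cv2.INTER_LINEAR)
    h=cv2.cvtColor(m,cv2.COLOR_RGB2HSV);b=((h[...,0]<25)&(h[...,1]>70)).astype(np.uint8)
    b[np.hypot(yy-75,xx-75)>64]=0
    if show:
        for r in range(8,142,4):print("".join(" " if not b[r,k] else ("#" if h[r,k,1]>125 or h[r,k,2]<70 else "o") for k in range(8,142,2)))
    return m,b,h
if __name__=="__main__":
    w=bot.camera("wrist");beads(w,True)
    h=cv2.cvtColor(w["color"],cv2.COLOR_RGB2HSV);print(bot.get_obs()["time"])
E
python3 beads.py
```

```text
####                           
                              ooooo ##########                     
                            ooooooo##########                      
                           oooo#############                       
                          oooooooo#########                        
              oooooooo    ooooooo#########                         
             oooo###ooo    ooooo#########                          
             oooo##ooooo    o###########                           
             ooooooooooo  o############                            
              ooooooooo  ###############                           
               oooooo   #################                          
                        #################                          
                       o#################                          
                        ################                           
      oooooo             ##############                            
    oooooooooo            ###########                              
    ooo####oooo               o#o               
[... 415 characters left out ...]
ooooo       
                                                   ooooooo         
                                                                   
                    ooooooo             oooooooo                   
                  ooooo##oooo          ooooo##oooo                 
                  oooo####ooo         ooooo###oooo                 
                  ooooooooooo         ooooooooooo                  
                      #oooo             oooooooo                   
                                                                   
                                                                   
                                                                   
21.3667
```

All six beads are in the bowl, at about 12°, 43°, 94°, 153°, -155° and -115°. They started at 75°, 15°, -43°, -104°, -165° and 136°. The right side is free, so I'll go on clockwise into that gap on the far-right side.

>>> apply_moves --angular '[[0,0,0],[0,0,0],[0,0,0],[0,0,0],[0,0,0],[0,0,0],[0,0,0],[0,0,0]]' --travel '[[0,-0.5,0],[0,-0.5,0],[-0.1,-0.5,0],[-0.2,-0.4,0],[0,0,0],[0,0,0],[0,0,0],[0,0,0]]' --jaw '[-1,-1,-1,-1,-1,-1,-1,-1]'

```text
time: 22.03
tool_pos: [0.5672, 0.2018, 0.1693]
ee_rot: [-1.526, 0.117, -0.575]
wrist_force: [-0.2, 0.7, -0.2]
finger_gap: 0.207
```

```bash
python3 beads.py; python3 chk.py
```

```text
oooooo        #                     
                             oooo#oooo      o#####                 
                             ooo####ooo     #########              
                            ooooooooooo    #########               
              oooooooo       oooooooooo   o########                
             oooo###ooo      oooooooo#############                 
             oooo##ooooo       ooooo##############                 
             ooooooooooo           ################                
              ooooooooo           o################o               
                oooooo            #################o               
                                  #################                
                                   ###############                 
                                    #############                  
      oooooo                          ########o                    
    oooooooooo                                                     
    ooo####oooo                                                    
    ooooooooooo                            
[... 503 characters left out ...]
                  ooooooo             oooooooo                   
                   oooo##oooo          ooooo##oooo                 
                    oo###ooooo         oooo###oooo                 
                        #oooo          oooooooooo                  
                                        oooooooo                   
                                                                   
                                                                   
                                                                   
22.0833
tcp [0.5671 0.2017 0.1692] f [-0.1  0.4 -1.1] px (np.float64(251.0), np.int32(110)) w 40 FOOT rel [ 0.0235 -0.0172] R 0.029 ang -36.0 turn [-3.1 -4.1]
```

The foot is in the free far-right gap at (0.0235,-0.017) with no load, clearly past the far-side limit. All six beads are inside the bowl. Stirring is done, so I'll lift out.

>>> apply_moves --angular '[[0,0,0],[-1.5,-2,0],[-1.5,-2,0],[0,0,0],[0,0,0],[0,0,0],[0,0,0],[0,0,0]]' --travel '[[-0.3,0.2,0.5],[-0.2,0.1,0.5],[-0.2,0,1],[0,0,2],[0,0,2],[0,0,2],[0,0,2],[0,0,0]]' --jaw '[-1,-1,-1,-1,-1,-1,-1,-1]'

```text
time: 22.8
tool_pos: [0.562, 0.2058, 0.2737]
ee_rot: [-1.55, 0.047, -0.638]
wrist_force: [0.8, 0.4, -0.2]
finger_gap: 0.206
```

>>> apply_moves --angular '[[0,0,0],[0,0,0],[0,0,0],[0,0,0],[0,0,0],[0,0,0],[0,0,0],[0,0,0]]' --travel '[[-0.5,-1,0],[-1.5,-2,0],[-2,-2.5,0],[-2,-2.5,0],[-1.5,-2,0],[-1,-1.5,0],[0,0,0],[0,0,0]]' --jaw '[-1,-1,-1,-1,-1,-1,-1,-1]'

```text
time: 23.47
tool_pos: [0.4736, 0.0881, 0.2681]
ee_rot: [-1.556, 0.052, -0.634]
wrist_force: [1.9, 0.3, -1.2]
finger_gap: 0.203
```

Run:
```python
from beads import *
from rim import rim
for i in range(4):w=bot.camera("wrist")
s=bot.camera("scene");o=bot.get_obs();p=o["tool_pos"];print(p.round(4),o["ee_rot"].round(3),o["finger_gap"].round(3),rim(s))
for c,n,u0 in((s,"s",(12,)),(w,"w",(20,))):
    u,v=proj(c,p-[0,0,.1495]);print(n,u.round(1),v.round(1))
    x0,y0=int(u)-30,int(v)-30;k=cv2.cvtColor(c["color"],cv2.COLOR_RGB2HSV)[max(y0,0):y0+60:2,x0:x0+70];print(x0,max(y0,0))
    for r in (k[...,0]<16)&(k[...,1]>95):print("".join(".#"[int(q)] for q in r))
pickle.dump((s,w,p),open("c9.pkl","wb"))
```

```text
Traceback (most recent call last):
AttributeError: 'float' object has no attribute 'round'
```

Run:
```python
from beads import *
from rim import rim
for i in range(2):w=bot.camera("wrist")
s=bot.camera("scene");t=bot.camera("top");o=bot.get_obs();p=o["tool_pos"];print(p.round(4),rim(s))
for c,n in((s,"s"),(w,"w")):
    u,v=proj(c,p-[0,0,.1495]);x0,y0=int(u)-30,max(int(v)-30,0);print(n,u.round(1),v.round(1),"window",x0,y0)
    k=cv2.cvtColor(c["color"],cv2.COLOR_RGB2HSV)[y0:y0+60:2,x0:x0+70]
    for r in (k[...,0]<16)&(k[...,1]>95):print("".join(".#"[int(q)] for q in r))
pickle.dump((s,w,p,t),open("c9.pkl","wb"))
beads(t,True)
```

```text
[0.4751 0.0896 0.269 ] (array([0.533, 0.226]), 20.4)
s 236.2 193.3 window 206 163
............................#####.....................................
............................#####.....................................
............................#####.....................................
.............................####.....................................
............................#####.....................................
............................#####.....................................
.............................####.....................................
.............................####.....................................
.............................###......................................
.............................###......................................
.............................###......................................
.............................###......................................
............................#####.....................................
..........................########....................................
........................
[... 4637 characters left out ...]
                                            oooooooooo      
                                                   ooo###ooooo     
                                                   ooooooooooo     
                                                     oooooooo      
                                                                   
                                                                   
                    ooooooo              oooooooo                  
                  oooooooooo#           oooooooooo                 
                  oooo#ooooo##         oooo##oooo#                 
                  oooooooooo#           ####                       
                    ooooooo
```

Seen against predicted foot position is scene (235.5,195) vs (236.2,193.3) and wrist (251.5,112) vs (250.7,110). The stirrer is therefore vertical within about 1°. The bowl is unmoved with six beads in it. I'll lower onto the free worktop.

>>> apply_moves --angular '[[0,0,0],[0,0,0],[0,0,0],[0,0,0],[0,0,0],[0,0,0],[0,0,0],[0,0,0]]' --travel '[[0,0,-1],[0,0,-2],[0,0,-2],[0,0,-2],[0,0,-1.5],[0,0,-0.8],[0,0,-0.5],[0,0,0]]' --jaw '[-1,-1,-1,-1,-1,-1,-1,-1]'

```text
time: 24.58
tool_pos: [0.4748, 0.0892, 0.1705]
ee_rot: [-1.557, 0.05, -0.634]
wrist_force: [-0.4, -0.2, -0.5]
finger_gap: 0.205
```

>>> apply_moves --angular '[[0,0,0],[0,0,0],[0,0,0],[0,0,0],[0,0,0],[0,0,0],[0,0,0],[0,0,0]]' --travel '[[0,0,-0.2],[0,0,-0.2],[0,0,-0.2],[0,0,0],[0,0,0],[0,0,0],[0,0,0],[0,0,0]]' --jaw '[-1,-1,-1,-1,-1,-1,-1,-1]'

```text
time: 25.25
tool_pos: [0.475, 0.0894, 0.1652]
ee_rot: [-1.556, 0.05, -0.635]
wrist_force: [-0.2, -0.6, -0.6]
finger_gap: 0.201
```

Run:
```python
from station import bot
for i in range(4): bot.camera("wrist");o=bot.get_obs();print(o["tool_pos"].round(4),o["wrist_force"].round(1))
```

```text
[0.475  0.0893 0.1652] [ 0.5 -0.1 -0.8]
[0.475  0.0893 0.1652] [ 0.1 -0.4 -0.3]
[0.475  0.0893 0.1651] [-0.1  0.1 -0.3]
[0.475  0.0893 0.1651] [ 0.2  0.2 -0.9]
```

>>> apply_moves --angular '[[0,0,0],[0,0,0],[0,0,0],[0,0,0],[0,0,0],[0,0,0],[0,0,0],[0,0,0]]' --travel '[[0,0,-0.1],[0,0,-0.1],[0,0,-0.1],[0,0,0],[0,0,0],[0,0,0],[0,0,0],[0,0,0]]' --jaw '[-1,-1,-1,-1,-1,-1,-1,-1]'

```text
time: 26.12
tool_pos: [0.4764, 0.0897, 0.1631]
ee_rot: [-1.554, 0.048, -0.636]
wrist_force: [-0.6, -0.1, 7.8]
finger_gap: 0.203
```

>>> apply_moves --angular '[[0,0,0],[0,0,0],[0,0,0],[0,0,0],[0,0,0],[0,0,0],[0,0,0],[0,0,0]]' --travel '[[0,0,-0.1],[0,0,0],[0,0,0],[0,0,-0.1],[0,0,0],[0,0,0],[0,0,0],[0,0,0]]' --jaw '[-1,-1,-1,-1,-1,-1,-1,-1]'

```text
time: 26.78
tool_pos: [0.4788, 0.0901, 0.1629]
ee_rot: [-1.551, 0.045, -0.639]
wrist_force: [-0.3, -1.4, 20.6]
finger_gap: 0.203
```

Run:
```python
from station import bot
for i in range(3): bot.camera("wrist");o=bot.get_obs();print(o["tool_pos"].round(4),o["wrist_force"].round(1))
```

```text
[0.4788 0.0902 0.1629] [-0.7 -2.4 20.2]
[0.4788 0.0901 0.1629] [-0.8 -1.3 20.3]
[0.4788 0.0901 0.1629] [-0.2 -2.4 20.1]
```

Contact with the worktop is at TCP z 0.163. I'll back off the press, then open.

>>> apply_moves --angular '[[0,0,0],[0,0,0],[0,0,0],[0,0,0],[0,0,0],[0,0,0],[0,0,0],[0,0,0]]' --travel '[[0,0,0.1],[0,0,0.1],[0,0,0.05],[0,0,0],[0,0,0],[0,0,0],[0,0,0],[0,0,0]]' --jaw '[-1,-1,-1,-1,-1,-1,-1,-1]'

```text
time: 27.6
tool_pos: [0.4758, 0.0896, 0.1631]
ee_rot: [-1.555, 0.049, -0.635]
wrist_force: [-0.2, 0.5, 6.9]
finger_gap: 0.2
```

Run:
```python
from foot import *
from station import bot
w=bot.camera("wrist");s=bot.camera("scene");o=bot.get_obs();p=o["tool_pos"];print(p.round(4),o["wrist_force"].round(1))
u,v=proj(s,np.r_[p[:2],.01]);print("pred scene foot",u.round(1),v.round(1))
x0,y0=int(u)-20,int(v)-75;k=cv2.cvtColor(s["color"],cv2.COLOR_RGB2HSV)[y0:y0+90:2,x0:x0+44];print(x0,y0)
for r in (k[...,0]<16)&(k[...,1]>95):print("".join(".#"[int(q)] for q in r))
for z in(.03,.06,.1,.13):print(z,proj(s,np.r_[p[:2],z]).round(1))
```

```text
[0.4758 0.0896 0.1631] [ 0.4 -1.3  6.7]
pred scene foot 237.4 236.4
217 161
............................................
............................................
.....................####...................
.....................####...................
....................#####...................
....................#####...................
...................#####....................
..................######....................
..................######....................
..................######....................
..................#####.....................
..................#####.....................
..................#####.....................
..................#####.....................
..................#####.....................
...................###......................
...................###......................
....................##......................
...................###......................
...................###......................
...................####.....................
....................####....................
....................###...........
[... 375 characters left out ...]
...............####.....................
...................####.....................
...................####.....................
...................####.....................
................########....................
...............############.................
..............##############................
...............############.................
...............############.................
.................#######....................
............................................
............................................
............................................
............................................
0.03 [237.2 228.9]
0.06 [236.8 217.3]
0.1 [236.2 201.3]
0.13 [235.8 188.8]
```

The stirrer is upright on the worktop: foot at scene (238,236), shaft at about x=237. I'll open the jaws and retreat.

>>> apply_moves --angular '[[0,0,0],[0,0,0],[0,0,0],[0,0,0],[0,0,0],[0,0,0],[0,0,0],[0,0,0]]' --travel '[[0,0,0.1],[0,0,0],[0,0,0],[0,0,0],[0,0,0],[0,0,0],[0,0,0],[0,0,0]]' --jaw '[-1,-0.5,-0.3,0,0.3,0.6,1,1]'

```text
time: 28.37
tool_pos: [0.4749, 0.0893, 0.1636]
ee_rot: [-1.556, 0.05, -0.634]
wrist_force: [-0.1, -0.2, -0.1]
finger_gap: 0.996
```

>>> apply_moves --angular '[[0,0,0],[0,0,0],[0,0,0],[0,0,0],[0,0,0],[0,0,0],[0,0,0],[0,0,0]]' --travel '[[0,0,0],[0,0,0],[0,0,0],[0,0,0.5],[0,0,1],[0,0,2],[0,0,2.5],[0,0,3]]' --jaw '[1,1,1,1,1,1,1,1]'

```text
time: 29.03
tool_pos: [0.4739, 0.0887, 0.254]
ee_rot: [-1.558, 0.051, -0.633]
wrist_force: [0.7, 0.8, -0.5]
finger_gap: 1.0
```

>>> apply_moves --angular '[[0,0,0],[0,0,0],[0,0,0],[0,0,0],[0,0,0],[0,0,0],[0,0,0],[0,0,0]]' --travel '[[0,0,3],[0,0,2],[0,-2,0],[0,-3,0],[0,-3,0],[0,-3,0],[0,-1,0],[0,0,0]]' --jaw '[1,1,1,1,1,1,1,1]'

```text
time: 29.7
tool_pos: [0.4744, -0.0337, 0.3039]
ee_rot: [-1.555, 0.054, -0.638]
wrist_force: [-0.0, -0.2, -0.5]
finger_gap: 0.998
```

Run:
```python
from beads import *
from rim import rim
s=bot.camera("scene");t=bot.camera("top");o=bot.get_obs();print(o["tool_pos"].round(4),o["time"],rim(s),rim(t),rim(s,x0=(.549,-.022)))
d=pickle.load(open("c0.pkl","rb"));print("small bowl score start fit n/a")
cv2.imwrite("pics/end.png",np.hstack([cv2.resize(s["color"][120:290,110:310],(470,400)),cv2.resize(t["color"][145:235,135:210],(330,400))])[...,::-1])
```

```text
[ 0.4749 -0.0304  0.3039] 29.8 (array([0.533, 0.226]), 20.5) (array([0.5336, 0.2292]), 25.6) (array([ 0.5601, -0.0109]), 3.3)
small bowl score start fit n/a
```

View pics/end.png

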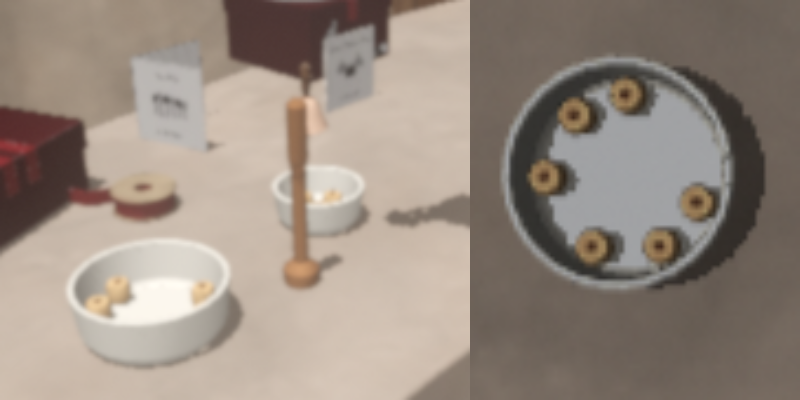

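The last view shows the stirrer standing alone and upright at scene crop (300,275), with the gripper clear of it. All six beads are in the wide bowl at changed places, and neither bowl appears to have moved.

```bash
python3 -c "
from station import bot
print(bot.finish_job())"
```

```text
the job is handed in; nothing more can be done
None
```

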